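# Penetrometer reading on a tuff face

## Robot

A 6-joint arm with a two-finger parallel gripper is mounted at the origin on the work surface. World frame = base frame: x ahead of the robot, y to its left, z up, the work surface at z = 0. Lengths are in m, angles in rad, forces in N, time in s.
With the tool pointing down it reaches from about 0.25 to 0.775 m from the base axis. Payload 4 kg.
Tool frame: the origin (TCP) lies at the very end of the fingers, on their centre line; the grasp point (between the pads) lies 19 mm behind it (robot.tcp_to_grasp is the distance from the TCP to the grasp point, in m); z points along the fingers, y is the line along which they close (so a half turn about z gives the same grasp; the last joint's range is limited). The gripper opens to 94 mm and grips with 3 to 60 N. Pads are 16 mm wide; open, the fingers measure 119 mm over their backs; the gripper's body (75 mm by 177 mm) begins 78 mm behind the grasp point.
Start: joints at [-1.329, 0.087, 1.371, -0, 1.684, -0.103], TCP at [0.186, -0.518, 0.206] pointing down, gripper open.
Joint ranges: [-3.1, 3.1], [-0.76, 2.03], [0.27, 2.55], [-1.08, 4.22], [0.17, 2.65], [-2.57, 2.57]. Speed limits (rad/s): [2.79, 2.79, 3.14, 3.14, 3.14, 3.14].

## Interface

Orientations are given as [roll, pitch, yaw] about the fixed x, y, z axes, in that order (R = Rz(yaw) Ry(pitch) Rx(roll)).
In Python, from bench import robot, optics gives the robot as it stands (robot), with the cameras (optics).
- The arm moves only by the shell command python3 nudge.py 'ROWS'. ROWS is a JSON object with one list for each field, all of the same length, 1 to 20, a row being the entries at one place: aperture (the finger opening in m), dx, dy, dz (the shift in a scale on which 1.0 is 0.8 m), yaw (a turn about the tool's z in fractions of the full range, 1 being 4 rad); each row shifts and turns the commanded pose from where the row before left it, along the tool's axes as they then stand; what a row does not reach is not made up. A row lasts 1/12 s, in which the tool goes at most 0.0417 m and 0.125 rad, less where a joint would pass 70% of its speed; a pose out of reach is approached as far as the arm can. The fingers move at their own pace and stop on an object; the grip force is fixed at half the most. Time passes only in rows, so rows that do not move let the fingers close. It prints the time, the measured TCP pose, the force, the opening and the grip force at its end. Input that does not fit is refused with a message, and nothing moves.
- robot.get_obs(): the state, without advancing time (a new reading comes with each control period).
- optics.snapshot(name): name is "side" or "top" or "wrist"; returns a dict with "color" (480x640x3 uint8, blue, green, red), "fx", "fy", "cx", "cy" (pixels), "extrinsics" (4x4, takes a point from world to camera coordinates). Camera axes: x right, y down, z forward; pixel columns grow to the right and rows downward; lengths in m; the calibration is good to about 2 mm. The wrist camera is an equidistant fisheye: a pixel r from the principal point sees the ray r / f radians off the axis. A picture is of the moment at which its call begins. There is no depth.
- robot.close_job(): hands the job in; it is judged then, once.
The state is a dict: "time": time; "joint_positions": joint angles; "qvel": joint speeds; "joint_torque": joint torques, N m; "tool_pos": TCP position; "ee_rot": TCP orientation; "wrist_force": force on the tool from outside, world axes, zero at the start; "wrist_torque": the same for the moment, N m; "width": finger opening in m; "finger_force": force on a finger pad.
Only numpy, scipy, OpenCV 4.12 (cv2) and the standard library are available. Lean on these libraries where they do the work, as an engineer would, in place of code of your own. Each camera call takes 0.05 s, during which the arm holds its last target. There are 200 camera calls.

## Task

Start the data logger by pressing the yellow spring pedal right down to its stop with the gripper, and let it come up again. Then lift the orange-handled penetrometer out of the white rack and hold its tip inside the red ring on the tuff's sloping face, the tool square to that face, pushing gently until the plunger is about half in (its black line at the sleeve), never to its stop. Finish while holding it there, still gripped and steady, without shoving the tuff or disturbing anything else.

Things in the scene. Friction and masses are not known exactly. Their poses are not given: they have to be found in the camera images.
- tuff: porous yellow tuff chunk, about 120 mm across, loose, 1.5 kg, origin at the centre of its underside; its sawn top face slopes 0.35 rad (20 degrees) from level, low towards the chunk's -x (yaw 0 faces the robot), 59 mm high at the low edge and 92 mm at the high edge
- spot: the marked spot: a flat painted ring, red, 20 mm outside and 14 mm inside, white within, small red centre dot, on the tuff's sawn sloping face. Origin at the centre of the mark on the rock's surface, 75 mm above the table; z points straight out of the face (square to it), 0.35 rad from vertical
- probe: hand penetrometer, loose, 0.15 kg, standing in the rack, 134 mm long. Origin at the end of its extended tip, z along its axis from tip to top. From the tip: steel plunger 6 mm diameter (z 0 to 24 mm), steel sleeve 20 mm diameter (z 24 to 70), dark collar 32 mm diameter (z 70 to 76) which rests on the rack's top, round orange grip 24 mm diameter (z 76 to 134), top flat; hold it by the orange grip
- plunger (a joint): how far the probe's spring plunger is pushed in: 0 out, 0.016 m at its stop. Spring about 0.75 N to start it, 2.75 N half in (0.008), 4.75 N just at the stop. A black line on the plunger meets the end of the sleeve when it is half in
- probe_tip (a point): round end of the probe's plunger (radius 3 mm), moves with the plunger
- rack: fixed white plastic tube rack, 60 x 200 x 80 mm high, origin at the centre of its underside, long along its y. Three through holes 24 mm diameter at y = -60, 0 and +60 mm in its top, 80 mm high; one holds the probe, the others the capped tubes
- tube_a: sample tube 18 mm diameter with blue cap 28 mm diameter, 69 mm long, loose, hanging by its cap in the rack, cap top 9 mm above the rack's top; origin at its lower end
- tube_b: the same with a green cap
- pedal (a joint): angle of the spring pedal, rad: 0 up (at rest), 0.28 fully down at its stop. It springs back up when let go
- pedal_pad (a point): point on the top of the yellow pedal plate, 105 mm from its hinge and 20 mm from its free end, on the mid line. The plate is 125 x 68 mm, hinged at the base's +x side, free end towards the base's -x; at rest it rises 0.30 rad towards the free end, so this point is about 60 mm above the table and goes down about 29 mm to the stop. About 2 N start it, 7 N hold it at the stop
- pedal_base: fixed dark steel base of the pedal, 150 x 90 mm, origin at the centre of its underside; the hinge axis is along its y at x = +58 mm, 26 mm high
- clamp: fixed bar clamp, 380 mm long with its red screw handle, grey cast jaws, holding a slate slab upright (top 185 mm high); origin on the table under the slab
- tray: loose blue enamel tray 120 x 160 x 24 mm with rock chips; origin at the centre of its underside
- plumb_bob: loose brass plumb bob standing on its cap, 36 mm diameter, 96 mm high, point up; origin at the centre of its underside
- bottle: loose amber bottle, 56 mm diameter, 120 mm high; origin at the centre of its underside
- grey_rock: loose grey rock, about 80 x 66 x 42 mm; origin at the centre of its underside

How it is judged:
On the way, in this order (a step that is already met when the one before it is completed fails the run):
1. the pedal is pressed to its stop by the gripper, the probe still in the rack (value of joint pedal above 0.25 rad and contact force between the fingers and pedal_base above 1 N and distance of probe from where it was at the start of the episode below 0.03 m), for 0.1 s.
2. the pedal is up again and the probe is held clear above the rack (value of joint pedal below 0.06 rad and height (world z) of probe_tip above 0.082 m and contact force between the fingers and probe above 1 N), for 0.1 s.
At the end, for the whole second after the job is handed in: The gripper holds the probe steadily with its tip within 7 mm of the centre of the mark, its axis within 0.17 rad (10 degrees) of square to the sawn face, the plunger 4 to 12 mm in (of 16) and 1 to 7 N on the rock; only the probe touches the rock, the probe is clear of the rack and the pedal is up (distance between probe_tip and spot below 0.007 m and angle between the z axis of probe and the z axis of spot, either way round below 0.17 rad and value of joint plunger between 0.004 and 0.012 m and contact force between probe and tuff between 1 and 7 N and contact force between the fingers and probe above 2 N and contact force between probe and rack below 0.2 N and contact force between each of the arm, the fingers and tuff below 0.2 N and linear speed of probe below 0.01 m/s and value of joint pedal below 0.06 rad); the arm keeps its last pose, push and grip.
It fails at once if the plunger is driven to its stop (value of joint plunger above 0.0155 m).
It fails at once if the probe is rammed at the tuff (over 12 N) (contact force between probe and tuff above 12 N).
It fails at once if the tuff is shoved more than 15 mm (distance of tuff from where it was at the start of the episode above 0.015 m).
It fails at once if a bystander is moved more than 30 mm (distance of any of tray, plumb_bob, bottle, grey_rock, tube_a, tube_b from where it was at the start of the episode above 0.03 m).
It also fails if it takes over 58 s, if anything falls off the work surface, if the arm or the gripper's body presses on something with over 40 N, if the wrist force passes 120 N, or if a joint passes its speed limit or range.

## Working session

There is one attempt and no reset: what is moved stays moved. The work goes in short steps, Python scripts to look and compute and a shell command to move; the robot and the scene stay as the last step left them, time stands still between calls to the robot, and variables do not carry over. Pictures are saved under pics/ and viewed, at most 10 in all, crops included, and the job is handed in when it is done.

```bash
ls; mkdir -p pics
python3 - <<'E'
from bench import robot, optics
import cv2,numpy as np
for n in("side","top","wrist"):
    s=optics.snapshot(n);cv2.imwrite(f"pics/{n}0.png",s["color"])
    print(n,s["fx"],s["fy"],s["cx"],s["cy"]);print(np.round(s["extrinsics"],4))
o=robot.get_obs();print(o)
E
```

```text
bench.py
nudge.py
pics
side 526.7148795674156 526.7148795674156 315.0661847293652 242.09458433839183
[[-0.9398 -0.3415 -0.0074  0.5159]
 [-0.173   0.4945 -0.8518  0.2479]
 [ 0.2945 -0.7993 -0.5238  0.9934]
 [ 0.      0.      0.      1.    ]]
top 483.2376352098707 483.2376352098707 319.6368299191659 253.01175889035304
[[ 2.3500e-02 -9.9970e-01  3.6000e-03 -1.4250e-01]
 [-9.9330e-01 -2.3700e-02 -1.1340e-01  6.1840e-01]
 [ 1.1350e-01 -9.0000e-04 -9.9350e-01  1.1793e+00]
 [ 0.0000e+00  0.0000e+00  0.0000e+00  1.0000e+00]]
wrist 371.64829954431775 371.64829954431775 325.4496422857618 241.75310141433243
[[ 0.3391 -0.9408 -0.0013 -0.5486]
 [-0.9157 -0.3304  0.2288 -0.0249]
 [-0.2157 -0.0764 -0.9735  0.389 ]
 [ 0.      0.      0.      1.    ]]
{'time': 0.15, 'joint_positions': array([-1.32910891e+00,  8.77499369e-02,  1.37188050e+00,  5.79860112e-06,
        1.68357525e+00, -1.03100937e-01]), 'qvel': array([-0.00035653, -0.00216017, -0.00550828,  0.00112012,  0.00044212,
        0.00080929]), 'joint_torque': array([ 7.11823468e-04, -3.40643620e+01, -3.02793539e+01,  7.18918699e-02,
        3.05274117e-02, -1.09801929e-04]), 'tool_pos': array([ 0.18579762, -0.51723401,  0.20460583]), 'ee_rot': array([-3.13998877e+00, -1.71743348e-04,  3.44788863e-01]), 'wrist_force': array([-0.18616117,  0.29189137, -0.20771993]), 'wrist_torque': array([-0.02704054,  0.05450187,  0.03211966]), 'finger_force': 0.0, 'width': 0.09357498353546366}
```

View pics/top0.png

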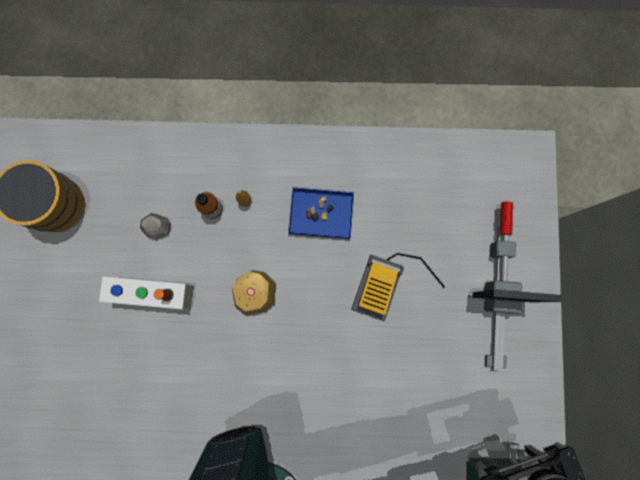

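View pics/side0.png

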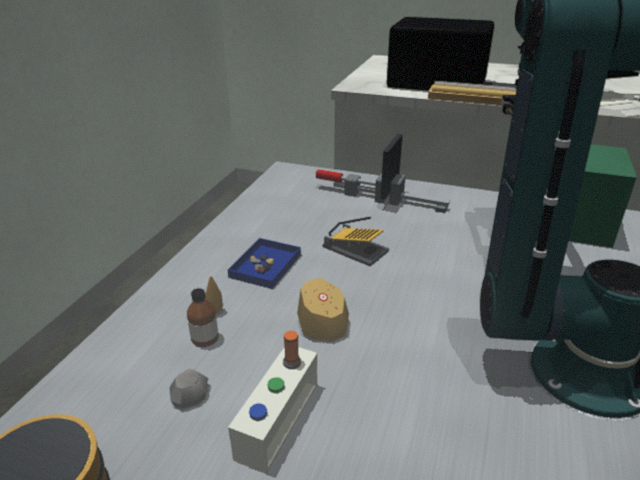

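Top view: pedal at (379,287) with its free end towards the robot, tuff ring at (251,292), probe at (163,295) in the rack's -y hole, green tube at (141,293), blue at (117,290). Side view: ring at (322,297), probe at (291,347). Next I measure these points and look at an enlarged crop.

```bash
cat > h.py <<'E'
from bench import robot, optics
import cv2,numpy as np
def ray(s,p):
    E=s["extrinsics"];R,t=E[:3,:3],E[:3,3]
    d=np.array([(p[0]-s["cx"])/s["fx"],(p[1]-s["cy"])/s["fy"],1.])
    return -R.T@t,R.T@d
def rayw(s,p):
    E=s["extrinsics"];R,t=E[:3,:3],E[:3,3]
    v=np.array([p[0]-s["cx"],p[1]-s["cy"]]);r=np.hypot(*v);a=r/s["fx"]
    return -R.T@t,R.T@np.array([*(v/max(r,1e-9)*np.sin(a)),np.cos(a)])
def plane(rd,z): o,d=rd;return o+d*(z-o[2])/d[2]
def tri(r1,r2):
    A=np.c_[r1[1],-r2[1]];x=np.linalg.lstsq(A,r2[0]-r1[0],rcond=None)[0]
    a,b=r1[0]+x[0]*r1[1],r2[0]+x[1]*r2[1];return (a+b)/2,np.linalg.norm(a-b)
def proj(s,P):
    c=s["extrinsics"]@np.r_[P,1];return np.array([s["fx"]*c[0]/c[2]+s["cx"],s["fy"]*c[1]/c[2]+s["cy"]])
def mask(s,lo,hi,box=None):
    m=cv2.inRange(cv2.cvtColor(s["color"],cv2.COLOR_BGR2HSV),lo,hi)
    if box:
        k=np.zeros_like(m);x0,y0,x1,y1=box;k[y0:y1,x0:x1]=255;m&=k
    return m
def cen(m): M=cv2.moments(m,True);return np.array([M["m10"],M["m01"]])/max(M["m00"],1),M["m00"]
E
python3 - <<'E'
from h import *
T=optics.snapshot("top");S=optics.snapshot("side")
m=mask(T,(18,130,120),(32,255,255),(345,245,410,325))
m=cv2.morphologyEx(m,cv2.MORPH_CLOSE,np.ones((7,7)))
r=cv2.minAreaRect(cv2.findNonZero(m));b=cv2.boxPoints(r);print(r)
for p in b: print(p,plane(ray(T,p),.028),plane(ray(T,p),.064))
for n,s,bx in(("T",T,(230,270,275,315)),("S",S,(310,285,336,310))):
    a=mask(s,(0,110,90),(8,255,255),bx)|mask(s,(172,110,90),(180,255,255),bx)
    c,k=cen(a);print(n,"ring",c,k);
    if n=="T":rt=ray(s,c);print(plane(rt,.075))
    else: print(tri(rt,ray(s,c)))
# orange grip
for n,s,bx in(("T",T,(148,280,185,308)),("S",S,(275,325,310,372))):
    a=mask(s,(3,150,100),(14,255,255),bx);c,k=cen(a);bb=cv2.boundingRect(a);print(n,"grip",c,k,bb,cv2.minAreaRect(cv2.findNonZero(a)))
# rack white corners
c1=cv2.resize(T["color"][260:325,225:285],(360,390),interpolation=cv2.INTER_CUBIC)
c2=cv2.resize(S["color"][270:345,290:358],(354,390),interpolation=cv2.INTER_CUBIC)
u=np.hstack([c1,c2])
c3=cv2.resize(T["color"][265:320,90:200],(400,200),interpolation=cv2.INTER_CUBIC)
c4=cv2.resize(S["color"][320:380,270:330],(200,200),interpolation=cv2.INTER_CUBIC)
l=np.hstack([c3,c4]);l=cv2.copyMakeBorder(l,0,0,0,u.shape[1]-l.shape[1],0)
cv2.imwrite("pics/c1.png",np.vstack([u,l]))
E
```

```text
((378.4046325683594, 288.63006591796875), (28.152841567993164, 46.10538101196289), 17.818889617919922)
[357.94916 306.26935] [ 0.49083907 -0.22670168  0.028     ] [ 0.49062908 -0.22373955  0.064     ]
[372.0578  262.37573] [ 0.60181893 -0.26072495  0.028     ] [ 0.59831884 -0.25675417  0.064     ]
[398.8601  270.99078] [ 0.58162531 -0.32851873  0.028     ] [ 0.57872388 -0.32253815  0.064     ]
[384.75146 314.8844 ] [ 0.47105495 -0.2938569   0.028     ] [ 0.47143148 -0.28890389  0.064     ]
T ring [250.33333333 290.8       ] 15.0
[0.52150527 0.03690995 0.075     ]
S ring [322.71428571 296.92857143] 14.0
(array([0.52002682, 0.03646501, 0.07501791]), np.float64(0.003077673638689774))
T grip [158.81690141 293.90140845] 71.0 (154, 290, 10, 9) ((158.5, 294.0), (8.0, 9.0), 90.0)
S grip [290.48809524 335.21428571] 84.0 (285, 331, 12, 9) ((290.5, 335.0), (8.0, 11.0), 90.0)
```

View pics/c1.png

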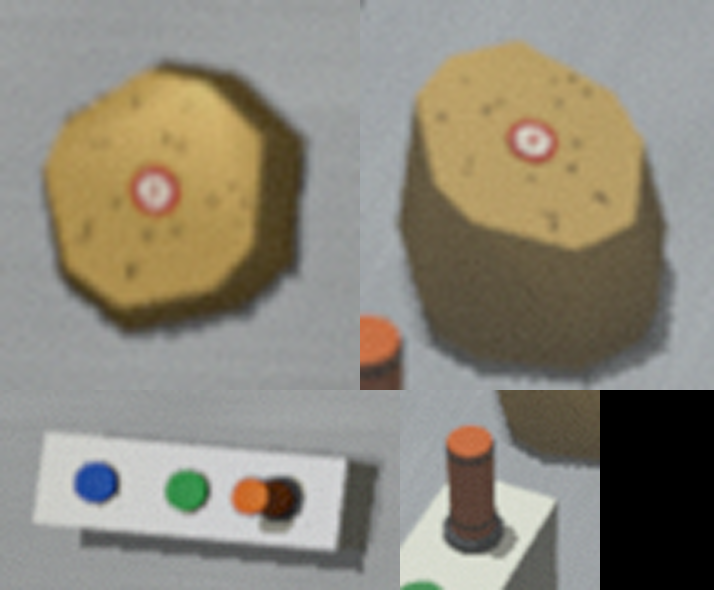

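Careful with the scale: shifts go in shares of 0.8 m and turns go in shares of 4 rad. That gives: 0.0381 m / 0.8 = 0.0476, -0.0135 m / 0.8 = -0.0169.

```bash
python3 nudge.py '{"aperture":[0,0,0,0,0,0,0,0,0,0,0,0,0,0,0,0],"dx":[0.0476,0.0476,0.0476,0.0476,0.0476,0.0476,0.0476,0.0476,0.0476,0.0476,0,0,0,0,0,0],"dy":[-0.0169,-0.0169,-0.0169,-0.0169,-0.0169,-0.0169,-0.0169,-0.0169,-0.0169,-0.0169,0,0,0,0,0,0],"dz":[0,0,0,0,0,0,0,0,0,0,0.0375,0.0375,0.0375,0.0375,0.0125,0],"yaw":[0,0,0,0,0,0,0,0,0,0,0,0,0,0,0,0]}'
```

```text
time: 1.58
tool_pos: [0.4966, -0.2603, 0.0717]
ee_rot: [-3.135, 0.005, 0.345]
wrist_force: [-0.2, -1.0, 0.3]
width: 0.0004
finger_force: 0.0
```

Converted, 0.01 m / 0.8 = 0.0125, 0.008 m / 0.8 = 0.01.

```bash
python3 nudge.py '{"aperture":[0,0,0,0,0,0,0],"dx":[0,0,0,0,0,0,0],"dy":[0,0,0,0,0,0,0],"dz":[0.0125,0.0125,0.0125,0.01,0.0038,0,0],"yaw":[0,0,0,0,0,0,0]}'
```

```text
time: 2.17
tool_pos: [0.4985, -0.2623, 0.0352]
ee_rot: [3.141, 0.001, 0.345]
wrist_force: [-3.6, -0.1, 5.5]
width: 0.0006
finger_force: 2.8
```

Converted, 0.003 m / 0.8 = 0.0038, 0.002 m / 0.8 = 0.0025.

```bash
python3 nudge.py '{"aperture":[0,0,0,0,0,0],"dx":[0,0,0,0,0,0],"dy":[0,0,0,0,0,0],"dz":[0.0038,0.0038,0.0025,0,0,0],"yaw":[0,0,0,0,0,0]}'
```

```text
time: 2.67
tool_pos: [0.4987, -0.2624, 0.0306]
ee_rot: [3.14, 0.0, 0.345]
wrist_force: [-8.8, 3.0, 17.9]
width: 0.0009
finger_force: 8.9
```

Converted, -0.04 m / 0.8 = -0.05, -0.038 m / 0.8 = -0.0475, 0.115 rad / 4 = 0.0288.

```bash
python3 nudge.py '{"aperture":[0,0,0,0,0.094,0.094,0.094,0.094,0.094,0.094,0.094,0.094,0.094,0.094,0.094,0.094],"dx":[0,0,0,0,0,0,0.0104,0.0104,0.0104,0.0104,0.0104,0.0104,0,0,0,0],"dy":[0,0,0,0,0,0,-0.0475,-0.0475,-0.0475,-0.0475,-0.0475,-0.0475,0,0,0,0],"dz":[-0.0125,-0.0375,-0.05,-0.05,-0.05,-0.05,0,0,0,0,0,0,0,0,0,0],"yaw":[0,0,0,0,0,0,0,0,0,0,0,0,0.0288,0.0288,0.0288,0]}'
python3 - <<'E'
from h import *
s=optics.snapshot("wrist");cv2.imwrite("pics/w1.png",s["color"]);np.savez("w1.npz",**s);np.savez("t1.npz",**optics.snapshot("top"))
print(robot.get_obs()["tool_pos"],robot.get_obs()["ee_rot"])
E
```

```text
time: 4.0
tool_pos: [0.469, -0.0297, 0.2264]
ee_rot: [-3.141, -0.001, -0.001]
wrist_force: [-0.0, -0.7, 0.0]
width: 0.0769
finger_force: 0.0
[ 0.46888532 -0.0302175   0.22636322] [-3.14130525e+00 -5.73389602e-04  2.91073380e-03]
```

View pics/w1.png

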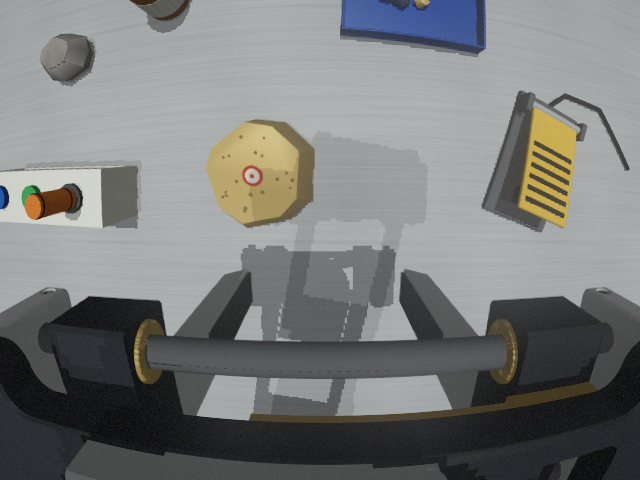

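Wrist view: pedal back up, ring at (252,176), probe at (50,205). I take a second wrist view nearer the rack for stereo.

Converted, -0.04 m / 0.8 = -0.05, -0.03 m / 0.8 = -0.0375.

```bash
python3 nudge.py '{"aperture":[0.094,0.094,0.094,0.094,0.094,0.094],"dx":[0,0,0,0,0,0],"dy":[-0.05,-0.05,-0.05,-0.0375,0,0],"dz":[0,0,0,0,0,0],"yaw":[0,0,0,0,0,0]}'
python3 - <<'E'
from h import *
s=optics.snapshot("wrist");cv2.imwrite("pics/w2.png",s["color"]);np.savez("w2.npz",**s)
a=np.load("w1.npz")["color"][105:240,195:330];b=s["color"][105:240,:]
print(s["color"].shape)
# locate ring in both
for q in (np.load("w1.npz"),s):
    m=mask(q,(0,130,110),(6,255,255),(100,60,560,260))|mask(q,(174,130,110),(180,255,255),(100,60,560,260))
    n,l,st,c=cv2.connectedComponentsWithStats(m)
    print([(st[i].tolist(),c[i].round(1).tolist()) for i in range(1,n) if st[i][4]>8])
    m2=mask(q,(12,80,120),(28,200,255),(190,80,520,260))
    n,l,st,c=cv2.connectedComponentsWithStats(m2);print([(st[i].tolist(),c[i].round(1).tolist()) for i in range(1,n) if st[i][4]>1500])
E
```

```text
time: 4.6
tool_pos: [0.4687, 0.1206, 0.2262]
ee_rot: [3.141, 0.0, 0.004]
wrist_force: [-0.1, 0.3, -0.2]
width: 0.0939
finger_force: 0.0
(480, 640, 3)
[([243, 166, 19, 20, 106], [252.2, 175.2]), ([250, 174, 4, 4, 9], [251.6, 175.8])]
[([206, 121, 98, 103, 7167], [255.4, 170.9])]
[([409, 166, 21, 20, 127], [418.7, 175.0]), ([418, 175, 3, 3, 9], [419.0, 176.0])]
[([368, 123, 102, 100, 7196], [417.6, 172.9])]
```

View pics/w2.png

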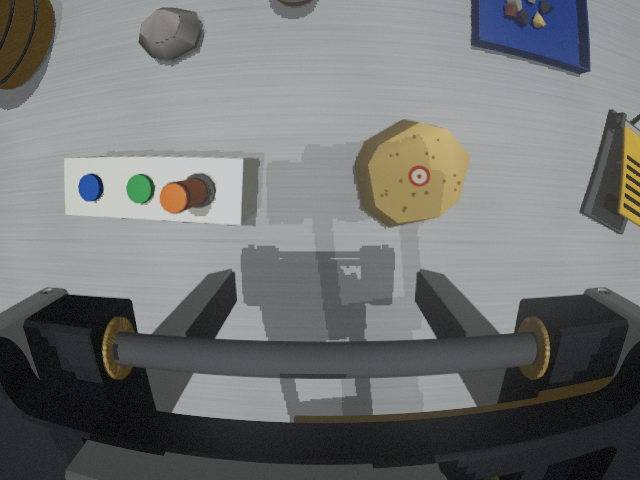

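Second wrist view: ring (419,175), probe top (177,197), green cap (140,188). I track the pores between the two wrist views to get the plane of the face, and measure the probe.

Run:
```python
from h import *
A=dict(np.load("w1.npz"));B=dict(np.load("w2.npz"))
g=[cv2.cvtColor(q["color"],cv2.COLOR_BGR2GRAY) for q in(A,B)]
m=mask(A,(0,0,60),(180,255,255),(212,126,298,220))
k=np.zeros_like(m);cv2.circle(k,(252,175),46,255,-1)
p=cv2.goodFeaturesToTrack(g[0],40,.05,4,mask=m&k).astype(np.float32)
q0=p+np.float32([166.6,0])
q,st,e=cv2.calcOpticalFlowPyrLK(g[0],g[1],p,q0.copy(),winSize=(13,13),maxLevel=1,flags=cv2.OPTFLOW_USE_INITIAL_FLOW)
P=[];
for a,b,s in zip(p[:,0],q[:,0],st):
    if s:
        x,r=tri(rayw(A,a),rayw(B,b))
        if r<.004:P.append(x)
P=np.array(P);ok=np.ones(len(P),bool)
for _ in range(6):
    c=np.linalg.lstsq(np.c_[P[ok,:2],np.ones(ok.sum())],P[ok,2],rcond=None)[0]
    res=P[:,2]-np.c_[P[:,:2],np.ones(len(P))]@c;ok=np.abs(res)<.004
n=np.r_[-c[:2],1];n/=np.linalg.norm(n)
print("n",n,"tilt",np.arccos(n[2]),"dir",np.arctan2(n[1],n[0]),ok.sum(),len(P),res[ok].std())
print("z at spot",np.r_[.5205,.0367,1]@c)
r1,r2=rayw(A,(252.1,175.3)),rayw(B,(418.8,175.2))
print("ring",tri(r1,r2),plane(r1,.075),plane(r2,.075))
T=np.load("t1.npz");T=dict(T)
for n_,s,rf,bx in(("T",T,ray,(148,280,185,308)),("B",B,rayw,(150,170,200,225))):
    a=mask(s,(5,150,170),(16,255,255),bx);c,k=cen(a);print(n_,c,k,cv2.boundingRect(a),plane(rf(s,c),.144))
# green/blue caps, rack holes
for nm,lo,hi,bx in(("green",(50,90,60),(80,255,255),(100,160,165,215)),("blue",(105,120,80),(125,255,255),(70,160,110,215))):
    c,k=cen(mask(B,lo,hi,bx));print(nm,c,k,plane(rayw(B,c),.089))
    c,k=cen(mask(T,lo,hi,(95,275,155,310)));print(nm,c,k,plane(ray(T,c),.089))
```

```text
n [-0.20374482  0.24715284  0.94731385] tilt 0.3260533850296962 dir 2.260220015523362 9 9 0.0012334659132211055
z at spot 0.07592523109541952
ring (array([0.51810969, 0.03650378, 0.07466028]), np.float64(0.0005510576303165313)) [0.51785032 0.03643782 0.075     ] [0.51840136 0.0365956  0.075     ]
T [158.3968254  293.82539683] 63.0 (154, 290, 9, 9) [0.5075377 0.2348621 0.144    ]
B [172.81144781 197.73232323] 594.0 (160, 184, 26, 29) [0.50554861 0.23514378 0.144     ]
green [139.72195122 188.22764228] 615.0 [0.50952463 0.29332847 0.089     ]
green [141.05494505 292.2967033 ] 91.0 [0.51137543 0.29435515 0.089     ]
blue [ 88.765625   187.25892857] 448.0 [0.51328294 0.35396747 0.089     ]
blue [116.02197802 290.        ] 91.0 [0.51541159 0.35414055 0.089     ]
```

Run:
```python
from h import *
A=dict(np.load("w1.npz"));B=dict(np.load("w2.npz"))
g=[cv2.cvtColor(q["color"],cv2.COLOR_BGR2GRAY) for q in(A,B)]
k=np.zeros_like(g[0]);cv2.circle(k,(252,175),50,255,-1)
for w in (9,13,19):
    p=cv2.goodFeaturesToTrack(g[0],80,.01,3,mask=k).astype(np.float32)
    lk=lambda a,b,x,i:cv2.calcOpticalFlowPyrLK(a,b,x,i.copy(),winSize=(w,w),maxLevel=2,flags=cv2.OPTFLOW_USE_INITIAL_FLOW)[0]
    q=lk(g[0],g[1],p,p+np.float32([166.6,0]));pb=lk(g[1],g[0],q,q-np.float32([166.6,0]))
    P=[]
    for a,b,c in zip(p[:,0],q[:,0],pb[:,0]):
        x,r=tri(rayw(A,a),rayw(B,b))
        if np.hypot(*(a-c))<.5 and r<.004 and .05<x[2]<.1:P.append(x)
    P=np.array(P);rng=np.random.default_rng(0);best=0
    for _ in range(300):   # RANSAC plane
        i=rng.choice(len(P),3,False);c=np.linalg.lstsq(np.c_[P[i,:2],np.ones(3)],P[i,2],rcond=None)[0]
        ok=np.abs(P[:,2]-np.c_[P[:,:2],np.ones(len(P))]@c)<.002
        if ok.sum()>best:best=ok.sum();o=ok
    D=np.c_[P[o,:2],np.ones(best)];c=np.linalg.lstsq(D,P[o,2],rcond=None)[0]
    sd=np.sqrt(np.diag(np.linalg.inv(D.T@D)))*.001
    print(w,len(P),best,"tilt",np.arctan(np.hypot(*c[:2])),"dir",np.arctan2(-c[1],-c[0]),"sd",sd[:2])
```

```text
Traceback (most recent call last):
  File "numpy/random/_generator.pyx", line 864, in numpy.random._generator.Generator.choice
ValueError: a must be a positive integer unless no samples are taken
```

Run:
```python
from h import *
A=dict(np.load("w1.npz"));B=dict(np.load("w2.npz"))
g=[cv2.cvtColor(q["color"],cv2.COLOR_BGR2GRAY) for q in(A,B)]
k=np.zeros_like(g[0]);cv2.circle(k,(252,175),50,255,-1)
p=cv2.goodFeaturesToTrack(g[0],80,.01,3,mask=k).reshape(-1,2).astype(int)
up=lambda im:cv2.resize(im,None,fx=4,fy=4,interpolation=cv2.INTER_CUBIC)
for h in(5,7):
    P=[]
    for x,y in p:
        t=up(g[0][y-h:y+h+1,x-h:x+h+1]);X,Y=x+167,y;r=h+15
        R=cv2.matchTemplate(up(g[1][Y-r:Y+r+1,X-r:X+r+1]),t,cv2.TM_CCOEFF_NORMED)
        _,v,_,l=cv2.minMaxLoc(R)
        b=(X-r+h+l[0]/4,Y-r+h+l[1]/4);z,e=tri(rayw(A,(x,y)),rayw(B,b))
        if v>.75 and e<.002 and .05<z[2]<.1:P.append(z)
    P=np.array(P);print(len(P));rng=np.random.default_rng(0);best=0
    for _ in range(400):
        i=rng.choice(len(P),3,False);c=np.linalg.lstsq(np.c_[P[i,:2],np.ones(3)],P[i,2],rcond=None)[0]
        ok=np.abs(P[:,2]-np.c_[P[:,:2],np.ones(len(P))]@c)<.002
        if ok.sum()>best and np.hypot(*c[:2])<.6:best=ok.sum();o=ok
    D=np.c_[P[o,:2],np.ones(best)];c=np.linalg.lstsq(D,P[o,2],rcond=None)[0]
    print(best,"tilt",np.arctan(np.hypot(*c[:2])),"dir",np.arctan2(-c[1],-c[0]),"sd",np.sqrt(np.diag(np.linalg.inv(D.T@D)))[:2]*.001,"ring z",c@[.5185,.0365,1])
```

```text
37
32 tilt 0.33674450112372045 dir 2.550373026697966 sd [0.01145235 0.01091799] ring z 0.07575036547567512
34
23 tilt 0.32687624124998943 dir 2.231042204403865 sd [0.01904089 0.01926217] ring z 0.0759729795025577
```

Converted, 0.03 m / 0.8 = 0.0375, 0.01 m / 0.8 = 0.0125.

```bash
python3 nudge.py '{"aperture":[0.094,0.094,0.094,0.094,0.094],"dx":[0,0,0,0,0],"dy":[0.025,0.025,0,0,0],"dz":[0.0375,0.0375,0.0125,0,0],"yaw":[0,0,0,0,0]}' && python3 -c "
from h import *
np.savez('w3.npz',**optics.snapshot('wrist'))" && python3 nudge.py '{"aperture":[0.094,0.094,0.094,0.094,0.094],"dx":[0,0,0,0,0],"dy":[0.0375,0.0375,0.025,0,0],"dz":[0,0,0,0,0],"yaw":[0,0,0,0,0]}' && python3 -c "
from h import *
np.savez('w4.npz',**optics.snapshot('wrist'))" && python3 nudge.py '{"aperture":[0.094,0.094,0.094,0.094],"dx":[-0.0375,-0.0375,0,0],"dy":[-0.025,-0.025,0,0],"dz":[0,0,0,0],"yaw":[0,0,0,0]}' && python3 -c "
from h import *
np.savez('w5.npz',**optics.snapshot('wrist'))"
cat > pl.py <<'E'
from h import *
V={i:dict(np.load(f"w{i}.npz")) for i in(1,2,3,4,5)}
def pw(s,P):
    c=(s["extrinsics"]@np.r_[P,1])[:3];r=np.hypot(c[0],c[1]);a=np.arctan2(r,c[2])
    return np.array([s["cx"],s["cy"]])+s["fx"]*a*c[:2]/r
up=lambda im:cv2.resize(im,None,fx=4,fy=4,interpolation=cv2.INTER_CUBIC)
g={i:cv2.cvtColor(V[i]["color"],cv2.COLOR_BGR2GRAY) for i in V}
ring=np.array([.5183,.0365,.0747]);all_=[]
for i,j in((3,4),(4,3),(3,5),(5,3),(4,5),(5,4),(1,2),(2,1)):
  for h in(6,8):
    A,B=V[i],V[j];c=pw(A,ring).astype(int);k=np.zeros_like(g[i]);cv2.circle(k,tuple(map(int,c)),55,255,-1)
    p=cv2.goodFeaturesToTrack(g[i],80,.01,4,mask=k).reshape(-1,2).astype(int);P=[]
    for x,y in p:
        q=plane(rayw(A,(x,y)),.076);X,Y=np.round(pw(B,q)).astype(int);r=h+14
        t=up(g[i][y-h:y+h+1,x-h:x+h+1]);w=up(g[j][Y-r:Y+r+1,X-r:X+r+1])
        if min(w.shape)<=max(t.shape):continue
        _,v,_,l=cv2.minMaxLoc(cv2.matchTemplate(w,t,cv2.TM_CCOEFF_NORMED))
        z,e=tri(rayw(A,(x,y)),rayw(B,(X-r+h+l[0]/4,Y-r+h+l[1]/4)))
        if v>.75 and e<.002 and .05<z[2]<.1:P.append(z)
    P=np.array(P);rng=np.random.default_rng(0);best=0
    if len(P)<6:continue
    for _ in range(400):
        n=rng.choice(len(P),3,False);c=np.linalg.lstsq(np.c_[P[n,:2],np.ones(3)],P[n,2],rcond=None)[0]
        ok=np.abs(P[:,2]-np.c_[P[:,:2],np.ones(len(P))]@c)<.0025
        if ok.sum()>best and np.hypot(*c[:2])<.6:best=ok.sum();o=ok
    c=np.linalg.lstsq(np.c_[P[o,:2],np.ones(best)],P[o,2],rcond=None)[0];all_.append(c)
    print(i,j,h,len(P),best,"tilt %.3f dir %.3f z %.4f"%(np.arctan(np.hypot(*c[:2])),np.arctan2(-c[1],-c[0]),c@[.5183,.0365,1]))
c=np.median(all_,0);print("median tilt",np.arctan(np.hypot(*c[:2])),"dir",np.arctan2(-c[1],-c[0]))
E
python3 pl.py
```

```text
time: 5.07
tool_pos: [0.4688, 0.0789, 0.1567]
ee_rot: [-3.141, 0.0, -0.002]
wrist_force: [0.3, 0.6, -0.5]
width: 0.0941
finger_force: 0.0
time: 5.53
tool_pos: [0.4699, -0.0006, 0.1586]
ee_rot: [-3.141, -0.004, -0.001]
wrist_force: [-0.2, -0.3, -0.1]
width: 0.094
finger_force: 0.0
time: 5.92
tool_pos: [0.4084, 0.0413, 0.1574]
ee_rot: [-3.141, -0.003, 0.004]
wrist_force: [0.5, -0.4, -0.2]
width: 0.0943
finger_force: 0.0
3 4 6 40 40 tilt 0.334 dir 2.514 z 0.0755
3 4 8 40 39 tilt 0.335 dir 2.489 z 0.0755
4 3 6 41 40 tilt 0.335 dir 2.501 z 0.0754
4 3 8 40 38 tilt 0.329 dir 2.476 z 0.0754
3 5 6 42 42 tilt 0.347 dir 2.561 z 0.0755
3 5 8 42 42 tilt 0.338 dir 2.570 z 0.0755
5 3 6 43 43 tilt 0.343 dir 2.578 z 0.0754
5 3 8 42 42 tilt 0.340 dir 2.595 z 0.0754
4 5 6 42 42 tilt 0.345 dir 2.526 z 0.0754
4 5 8 42 42 tilt 0.336 dir 2.532 z 0.0754
5 4 6 43 43 tilt 0.347 dir 2.527 z 0.0754
5 4 8 44 44 tilt 0.340 dir 2.522 z 0.0754
1 2 6 27 25 tilt 0.336 dir 2.535 z 0.0752
1 2 8 23 20 tilt 0.323 dir 2.560 z 0.0754
2 1 6 35 33 tilt 0.327 dir 2.554 z 0.0751
2 1 8 32 29 tilt 0.329 dir 2.578 z 0.0750
median tilt 0.33648284068115614 dir 2.534695388299628
```

Converted, -0.04 m / 0.8 = -0.05, -0.0322 m / 0.8 = -0.0403, 0.1214 rad / 4 = 0.0304.

```bash
python3 nudge.py '{"aperture":[0.094,0.055,0.055,0.055,0.055,0.055,0.055,0.055,0.055,0.055,0.055,0.055,0.055,0.055],"dx":[0,0.0204,0.0204,0.0204,0.0204,0.0204,0.0204,0,0,0,0,0,0,0],"dy":[0,-0.0403,-0.0403,-0.0403,-0.0403,-0.0403,-0.0403,0,0,0,0,0,0,0],"dz":[-0.05,0,0,0,0,0,0,0,0,0,0,0,0,0],"yaw":[0,0,0,0,0,0,0,0.0304,0.0304,0.0304,0.0304,0.0304,0,0]}'
python3 - <<'E'
from h import *
S=optics.snapshot("wrist");cv2.imwrite("pics/w6.png",S["color"]);o=robot.get_obs();print(o["tool_pos"],o["ee_rot"])
E
```

```text
time: 7.13
tool_pos: [0.5074, 0.2331, 0.1964]
ee_rot: [-3.141, -0.0, -0.604]
wrist_force: [-0.6, 0.3, 0.0]
width: 0.0548
finger_force: 0.0
[0.50721777 0.23298124 0.19639007] [-3.14142164e+00 -2.24336658e-04 -6.04371983e-01]
```

View pics/w6.png

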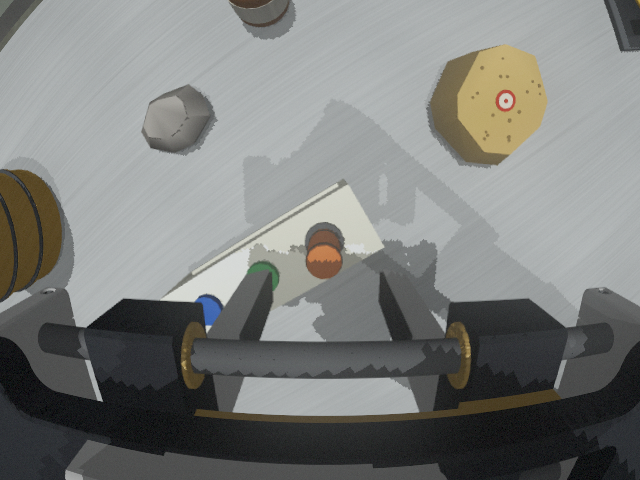

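The probe top at (324,262) lies centred between the fingers, and the left finger passes above the green cap. Descend and close.

Converted, 0.03 m / 0.8 = 0.0375, 0.025 m / 0.8 = 0.0313.

```bash
python3 nudge.py '{"aperture":[0.055,0.055,0.055,0.055,0.055,0.02,0,0,0,0,0,0],"dx":[0,0,0,0,0,0,0,0,0,0,0,0],"dy":[0,0,0,0,0,0,0,0,0,0,0,0],"dz":[0.0375,0.0375,0.0313,0.0125,0,0,0,0,0,0,0,0],"yaw":[0,0,0,0,0,0,0,0,0,0,0,0]}'
```

```text
time: 8.18
tool_pos: [0.5075, 0.2334, 0.103]
ee_rot: [-3.139, -0.002, -0.607]
wrist_force: [0.2, 2.2, 3.7]
width: 0.0234
finger_force: 30.0
```

Converted, -0.02 m / 0.8 = -0.025, -0.01 m / 0.8 = -0.0125.

```bash
python3 nudge.py '{"aperture":[0,0,0,0,0,0,0,0,0,0,0,0],"dx":[0,0,0,0,-0.0063,-0.0063,-0.0063,-0.0063,-0.0063,-0.0063,0,0],"dy":[0,0,0,0,0,0,0,0,0,0,0,0],"dz":[-0.025,-0.025,-0.0125,0,0,0,0,0,0,0,0,0],"yaw":[0,0,0,0,0,0,0,0,0,0,0,0]}'
python3 - <<'E'
from h import *
S=optics.snapshot("wrist");T=optics.snapshot("side")
cv2.imwrite("pics/w7.png",np.hstack([S["color"][120:360,180:500],cv2.resize(T["color"][240:400,220:380],(320,320),interpolation=cv2.INTER_CUBIC)[40:280]]))
E
```

```text
time: 9.18
tool_pos: [0.4819, 0.2492, 0.1503]
ee_rot: [3.14, -0.001, -0.607]
wrist_force: [3.2, -3.3, -4.2]
width: 0.0232
finger_force: 30.0
```

View pics/w7.png

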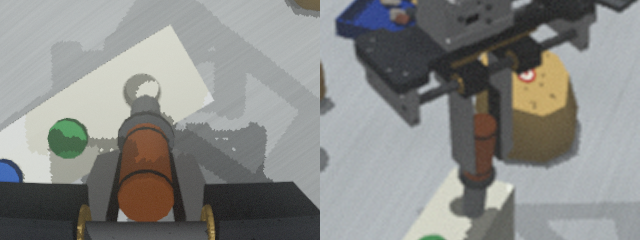

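Left (wrist crop): grip leaning back toward the tool's -x, top ellipse at about full-image (326,320), collar (326,252); sleeve end close over the hole. I work out the tilt from those.

```bash
cat > tilt.py <<'E'
from h import *
from scipy.spatial.transform import Rotation as Ro
def pw(s,P):
    c=(s["extrinsics"]@np.r_[P,1])[:3];r=np.hypot(c[0],c[1]);a=np.arctan2(r,c[2])
    return np.array([s["cx"],s["cy"]])+s["fx"]*a*c[:2]/r
def geom(): 
    o=robot.get_obs();R=Ro.from_euler("xyz",o["ee_rot"]).as_matrix();return o["tool_pos"]-.019*R[:,2],R
def axis(R,th): return -np.sin(th)*R[:,0]-np.cos(th)*R[:,2]
if __name__=="__main__":
    s=optics.snapshot("wrist");G,R=geom()
    cv2.imwrite("pics/last.png",s["color"])
    m=mask(s,(4,150,165),(16,255,255),(260,230,400,400));print("top face",cen(m),cv2.boundingRect(m))
    m=mask(s,(3,120,30),(18,255,255),(260,180,400,400));print("all orange",cv2.boundingRect(m))
    for th in(0,.1,.2,.3,.35,.4):
        a=axis(R,th);print(th,*[f"z{z}:{np.round(pw(s,G+a*(z-112)/1000),1)}" for z in(134,76,70,24)])
E
python3 tilt.py
```

```text
top face (array([0., 0.]), 0.0) (0, 0, 0, 0)
all orange (265, 244, 129, 148)
0 z134:[325.2 319.5] z76:[325.1 275. ] z70:[325.1 271.7] z24:[325.1 251.3]
0.1 z134:[325.2 324.2] z76:[325.1 268.9] z70:[325.1 264.8] z24:[325.1 239. ]
0.2 z134:[325.2 328.6] z76:[325.1 263. ] z70:[325.1 258. ] z24:[325.1 226.9]
0.3 z134:[325.2 332.5] z76:[325.1 257.3] z70:[325.1 251.5] z24:[325.1 214.9]
0.35 z134:[325.2 334.3] z76:[325.1 254.6] z70:[325.1 248.3] z24:[325.1 209. ]
0.4 z134:[325.2 336. ] z76:[325.1 251.9] z70:[325.1 245.2] z24:[325.1 203.2]
```

Run:
```python
import cv2,numpy as np
i=cv2.imread("pics/last.png")
b=np.median(i[:,318:333],1).astype(int)
for r in range(180,350,2): print(r,*b[r],end=" | ")
```

```text
180 202 213 212 | 182 202 213 212 | 184 202 213 212 | 186 202 213 212 | 188 203 213 212 | 190 202 213 212 | 192 200 212 210 | 194 155 166 165 | 196 135 144 143 | 198 134 143 142 | 200 135 145 143 | 202 199 210 208 | 204 200 211 210 | 206 200 211 210 | 208 199 211 210 | 210 199 211 209 | 212 199 211 209 | 214 197 209 208 | 216 135 140 139 | 218 116 119 117 | 220 116 120 117 | 222 116 118 116 | 224 116 119 116 | 226 116 118 116 | 228 115 117 115 | 230 108 111 107 | 232 85 88 86 | 234 83 86 86 | 236 100 102 100 | 238 100 100 98 | 240 99 101 98 | 242 97 99 97 | 244 72 94 131 | 246 66 87 125 | 248 64 69 70 | 250 65 86 124 | 252 63 88 131 | 254 63 88 131 | 256 62 87 131 | 258 63 87 131 | 260 60 86 130 | 262 59 84 130 | 264 58 84 129 | 266 57 84 129 | 268 56 83 129 | 270 55 82 128 | 272 53 81 128 | 274 54 82 129 | 276 52 80 128 | 278 51 78 125 | 280 49 70 106 | 282 45 66 103 | 284 44 66 102 | 286 44 65 102 | 288 42 63 100 | 290 40 46 51 | 292 40 47 57 | 294 42 64 101 | 296 40 62 101 | 298 42 68 110 | 300 44 71 118 | 302 41 68 114 | 304 40 68 115 | 306 41 68 115 | 308 40 68 115 | 310 38 66 113 | 312 39 67 114 | 314 38 68 114 | 316 38 68 114 | 318 38 66 114 | 320 39 67 113 | 322 39 67 114 | 324 39 67 114 | 326 39 66 114 | 328 38 65 113 | 330 39 66 113 | 332 39 66 112 | 334 39 66 113 | 336 41 67 113 | 338 39 64 112 | 340 40 67 113 | 342 50 53 59 | 344 59 59 59 | 346 66 66 66 | 348 72 71 72 |
```

```bash
cat > fit.py <<'E'
from tilt import *
from scipy.optimize import least_squares
def fit(obs,s,G,R,verbose=True):
    def f(p):
        th,z0=p;a=axis(R,th);e=np.cos(th)*R[:,0]-np.sin(th)*R[:,2]
        return [pw(s,G+a*(z-z0)/1000+e*r/1000)[1]-v for z,r,v in obs]
    r=least_squares(f,[.2,112],loss="soft_l1");print("theta %.3f z0 %.1f"%tuple(r.x),np.round(f(r.x),1));return r.x
E
python3 - <<'E'
from fit import *
s=optics.snapshot("wrist");G,R=geom()
fit([(24,10,215.5),(70,16,230.5),(76,16,235),(76,12,243.5),(134,-12,341.5)],s,G,R)
fit([(24,10,215.5),(70,16,230.5),(76,16,235),(76,12,243.5),(134,12,297)],s,G,R)
E
```

```text
theta 0.156 z0 117.4 [ 0.2  0.6 -0.1 -1.8  0.2]
theta 0.163 z0 116.2 [-0.1  0.8  0.3 -1.4  0. ]
```

Careful with the scale: shifts go in shares of 0.8 m and turns go in shares of 4 rad. That gives: -0.005 m / 0.8 = -0.0063, -0.002 m / 0.8 = -0.0025.

```bash
python3 nudge.py '{"aperture":[0,0,0,0,0,0,0],"dx":[0,0,-0.0063,-0.0063,-0.0063,0,0],"dy":[0,0,0,0,0,0,0],"dz":[-0.0025,-0.0025,0,0,0,0,0],"yaw":[0,0,0,0,0,0,0]}'
cat > prof.py <<'E'
from fit import *
s=optics.snapshot("wrist");cv2.imwrite("pics/last.png",s["color"])
b=np.median(s["color"][:,318:333],1).astype(int)
for r in range(180,346): 
    if np.abs(b[r]-b[r-1]).max()>5: print(r,b[r-1],b[r],end=" | ")
E
python3 prof.py
```

```text
time: 9.97
tool_pos: [0.4703, 0.2567, 0.1562]
ee_rot: [-3.139, 0.002, -0.603]
wrist_force: [3.2, -1.0, -1.2]
width: 0.0234
finger_force: 30.0
185 [134 144 143] [192 203 202] | 186 [192 203 202] [199 211 209] | 197 [198 209 208] [188 200 198] | 198 [188 200 198] [162 172 169] | 199 [162 172 169] [134 138 136] | 200 [134 138 136] [125 127 125] | 219 [121 123 121] [111 115 112] | 220 [111 115 112] [91 94 92] | 221 [91 94 92] [82 87 85] | 224 [83 87 85] [92 95 93] | 232 [97 98 96] [ 79  95 115] | 233 [ 79  95 115] [ 69  93 135] | 236 [ 66  92 138] [ 63  85 126] | 237 [ 63  85 126] [64 76 97] | 238 [64 76 97] [63 69 70] | 239 [63 69 70] [63 69 76] | 240 [63 69 76] [ 64  85 123] | 241 [ 64  85 123] [ 66  92 137] | 282 [ 47  77 131] [ 44  72 123] | 283 [ 44  72 123] [ 42  67 104] | 287 [ 41  63 101] [39 49 68] | 288 [39 49 68] [37 43 49] | 291 [37 43 52] [39 53 80] | 292 [39 53 80] [ 39  60 100] | 297 [ 37  63 104] [ 41  68 113] | 338 [ 41  67 109] [ 85  93 112] | 339 [ 85  93 112] [109 111 113] | 340 [109 111 113] [115 115 113] | 341 [115 115 113] [90 89 88] | 342 [90 89 88] [56 57 58] |
```

Run:
```python
from fit import *
s=optics.snapshot("wrist");G,R=geom()
fit([(24,10,199),(70,16,220),(76,16,224),(76,12,232.5),(134,12,297)],s,G,R)
fit([(24,10,199),(70,16,220),(76,16,224),(76,12,232.5),(134,-12,338.5)],s,G,R)
```

```text
theta 0.280 z0 120.1 [-0.3  0.4  1.2 -0.7 -0.2]
theta 0.279 z0 120.2 [-0.3  0.4  1.2 -0.7 -0.2]
```

Converted, -0.03 m / 0.8 = -0.0375, -0.02 m / 0.8 = -0.025.

```bash
python3 nudge.py '{"aperture":[0,0,0,0,0,0,0,0,0],"dx":[-0.005,-0.005,0,0,0,0,0,0,0],"dy":[0,0,0,0,0,0,0,0,0],"dz":[-0.0013,0,0,-0.025,-0.0375,-0.025,0,0,0],"yaw":[0,0,0,0,0,0,0,0,0]}' && python3 prof.py
```

```text
time: 10.82
tool_pos: [0.4638, 0.2574, 0.2244]
ee_rot: [3.141, 0.007, -0.598]
wrist_force: [0.4, 0.0, -2.2]
width: 0.0237
finger_force: 30.0
186 [198 209 208] [192 204 203] | 187 [192 204 203] [167 177 177] | 188 [167 177 177] [135 144 142] | 189 [135 144 142] [132 136 134] | 190 [132 136 134] [147 158 156] | 191 [147 158 156] [169 179 177] | 192 [169 179 177] [143 150 148] | 193 [143 150 148] [134 137 134] | 194 [134 137 134] [125 127 124] | 215 [122 124 121] [108 109 107] | 216 [108 109 107] [91 93 91] | 217 [91 93 91] [83 85 84] | 221 [90 91 90] [96 98 96] | 228 [92 94 96] [ 83  93 113] | 229 [ 83  93 113] [ 68  94 140] | 233 [ 63  90 137] [ 63  79 107] | 234 [ 63  79 107] [60 69 80] | 235 [60 69 80] [62 66 67] | 236 [62 66 67] [ 61  77 102] | 237 [ 61  77 102] [ 63  89 133] | 238 [ 63  89 133] [ 64  92 141] | 279 [ 48  80 137] [ 46  76 128] | 280 [ 46  76 128] [ 45  70 118] | 281 [ 45  70 118] [ 44  65 104] | 286 [ 41  63 102] [40 49 67] | 287 [40 49 67] [38 42 51] | 290 [38 40 47] [38 50 79] | 291 [38 50 79] [ 38  59 100] | 336 [ 38  65 109] [ 67  91 122] | 337 [ 67  91 122] [164 165 165] | 338 [164 165 165] [174 174 170] | 341 [174 174 170] [134 133 130] | 342 [134 133 130] [67 67 69] | 343 [67 67 69] [54 55 55] |
```

Run:
```python
from fit import *
s=optics.snapshot("wrist");G,R=geom();S=optics.snapshot("side")
th,z0=fit([(24,10,192.5),(70,16,215.5),(76,16,220.5),(76,12,228.5),(134,-12,336.5)],s,G,R)
print(G,R[:,0]);a=axis(R,th)
for z in(0,24,70):
    print(z,G+a*(z-z0)/1000,"side px",proj(S,G+a*(z-z0)/1000),"wrist",pw(s,G+a*(z-z0)/1000))
p=proj(S,G-a*.09).astype(int);x,y=p[0]-40,p[1]-50
print("crop",x,y)
c=cv2.resize(S["color"][y:y+100,x:x+80],(480,600),interpolation=cv2.INTER_CUBIC)
w=cv2.resize(s["color"][150:270,293:357],(320,600),interpolation=cv2.INTER_CUBIC)
cv2.imwrite("pics/p8.png",np.hstack([c,w]))
```

```text
theta 0.325 z0 121.5 [-0.3  0.7  0.8 -0.7 -0.2]
[0.46391007 0.25713219 0.24278658] [ 0.82617299 -0.56336472 -0.00764164]
0 [0.49508825 0.23567746 0.12737202] side px [296.68106739 343.56379589] wrist [325.25550661 191.23697034]
24 [0.48892765 0.23991677 0.15017718] side px [298.85343985 335.69052506] wrist [325.25875847 205.47230237]
70 [0.47711983 0.24804212 0.19388707] side px [303.26682567 319.69521001] wrist [325.2675697  240.69008091]
crop 259 283
```

View pics/p8.png

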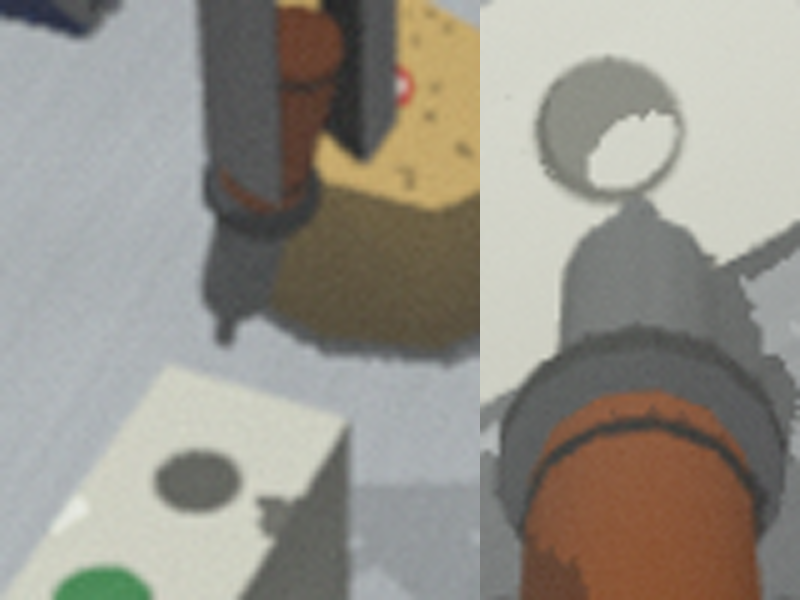

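Side crop: tip at about full-image (296,341), sleeve end (298.5,334.5), close to the predicted (297,344) and (299,336); the tool leans about 0.33 rad the right way. Carry it over the tuff, staying high.

Converted, 0.0252 m / 0.8 = 0.0315, 0.0213 m / 0.8 = 0.0266.

```bash
python3 nudge.py '{"aperture":[0,0,0,0,0,0,0,0,0,0,0],"dx":[0.0266,0.0266,0.0266,0.0266,0.0266,0.0266,0,0,0,0,0],"dy":[0.0315,0.0315,0.0315,0.0315,0.0315,0.0315,0,0,0,0,0],"dz":[0,0,0,0,0,0,0.0188,0.0125,0,0,0],"yaw":[0,0,0,0,0,0,0,0,0,0,0]}'
cat > hov.py <<'E'
from fit import *
import sys
z0=119;th=.325;S=optics.snapshot("side");T=optics.snapshot("top");w=optics.snapshot("wrist");G,R=geom();a=axis(R,th);tip=G-a*z0/1000
print("tip",tip,"G",G,"F",robot.get_obs()["wrist_force"],"side px",proj(S,tip),"wrist px",pw(w,tip),"spot side",proj(S,[.519,.0365,.075]),"wrist",pw(w,[.519,.0365,.075]))
sp=np.array([.519,.0365,.075]);d=tip-sp;print("tip-spot in tool axes",R.T@d,"along n",d@a)
p=proj(S,tip).astype(int);x,y=p[0]-40,p[1]-50
print("side crop",x,y)
c=cv2.resize(S["color"][y:y+100,x:x+80],(480,600),interpolation=cv2.INTER_CUBIC)
v=cv2.resize(w["color"][150:270,293:357],(320,600),interpolation=cv2.INTER_CUBIC)
cv2.imwrite(sys.argv[1],np.hstack([c,v]))
cv2.imwrite("pics/s.png",S["color"])
E
python3 hov.py pics/p9.png
```

```text
time: 11.88
tool_pos: [0.4853, 0.0616, 0.2003]
ee_rot: [-3.139, 0.005, -0.597]
wrist_force: [0.3, -0.2, -1.7]
width: 0.0237
finger_force: 30.0
tip [0.51717143 0.04054245 0.10727356] G [0.48583662 0.06136975 0.22016888] F [-0.19493318  0.47709799 -2.70408937] side px [322.6274223 285.5095281] wrist px [325.30149622 192.50858864] spot side [322.43325719 296.97959185] wrist [328.23542937 183.97764215]
tip-spot in tool axes [-0.00389236 -0.00242817 -0.03225246] along n 0.03180693159870207
side crop 282 235
```

View pics/p9.png

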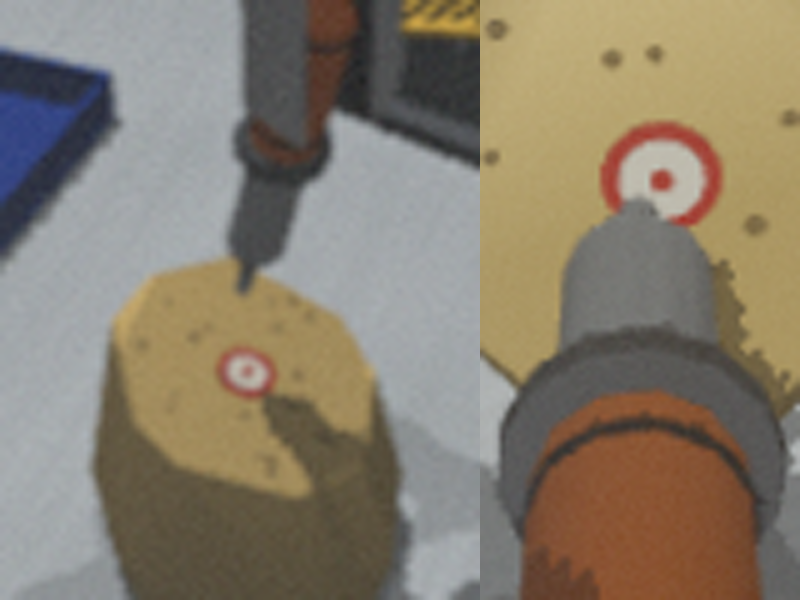

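Converted, 0.009 m / 0.8 = 0.0113, 0.0035 m / 0.8 = 0.0044.

```bash
python3 nudge.py '{"aperture":[0,0,0,0,0,0],"dx":[0.0044,0,0,0,0,0],"dy":[0.0038,0,0,0,0,0],"dz":[0.0113,0.0113,0.005,0,0,0],"yaw":[0,0,0,0,0,0]}'
cat > rd.py <<'E'
from fit import *
F=[];
for _ in range(6): w=optics.snapshot("wrist");F.append(robot.get_obs()["wrist_force"])
G,R=geom();a=axis(R,.325)
print("F",np.mean(F,0).round(2),np.std(F,0).round(2),"axial",(np.mean(F,0)@a).round(2),"G",G.round(4),R[:,0].round(3))
S=optics.snapshot("side");t=G-a*.119;print("tip",t.round(4),"t",robot.get_obs()["time"],"side",proj(S,t))
cv2.imwrite("pics/s.png",S["color"]);cv2.imwrite("pics/w.png",w["color"])
E
python3 rd.py
```

```text
time: 12.53
tool_pos: [0.4868, 0.0563, 0.1785]
ee_rot: [-3.139, 0.004, -0.599]
wrist_force: [0.4, 0.5, -1.8]
width: 0.0237
finger_force: 30.0
F [ 0.16  0.19 -1.29] [0.66 0.2  0.33] axial -1.23 G [0.4869 0.0562 0.1978] [ 0.826 -0.564 -0.004]
tip [0.5181 0.0353 0.0848] t 12.8833 side [323.0377155 292.8770507]
```

Converted, 0.004 m / 0.8 = 0.005, -0.001 m / 0.8 = -0.0013.

```bash
python3 nudge.py '{"aperture":[0,0,0,0,0],"dx":[0,0,0,0,0],"dy":[-0.0013,0,0,0,0],"dz":[0.005,0.0038,0,0,0],"yaw":[0,0,0,0,0]}' && python3 rd.py && python3 nudge.py '{"aperture":[0,0,0,0],"dx":[0.0004,0,0,0],"dy":[0,0,0,0],"dz":[0.0025,0,0,0],"yaw":[0,0,0,0]}' && python3 rd.py
```

```text
time: 13.3
tool_pos: [0.4872, 0.0572, 0.1713]
ee_rot: [-3.139, 0.005, -0.599]
wrist_force: [0.5, -0.5, -2.4]
width: 0.0237
finger_force: 30.0
F [ 0.14 -0.   -1.74] [0.79 0.65 0.36] axial -1.69 G [0.4874 0.0571 0.1906] [ 0.826 -0.564 -0.004]
tip [0.5186 0.0362 0.0777] t 13.65 side [322.68295581 295.89139562]
time: 13.98
tool_pos: [0.4875, 0.057, 0.1694]
ee_rot: [-3.139, 0.004, -0.599]
wrist_force: [1.1, 0.0, -2.0]
width: 0.0235
finger_force: 30.0
F [ 0.07 -0.17 -1.58] [0.41 0.27 0.53] axial -1.55 G [0.4876 0.0569 0.1885] [ 0.826 -0.564 -0.004]
tip [0.5188 0.036  0.0756] t 14.3333 side [322.62005077 296.64388008]
```

Converted, 0.002 m / 0.8 = 0.0025, 0.0003 m / 0.8 = 0.0004.

```bash
for k in 1; do python3 nudge.py '{"aperture":[0,0,0,0],"dx":[0.0004,0,0,0],"dy":[0,0,0,0],"dz":[0.0025,0,0,0],"yaw":[0,0,0,0]}' | tail -3 && python3 rd.py && python3 nudge.py '{"aperture":[0,0,0,0],"dx":[0.0008,0,0,0],"dy":[0,0,0,0],"dz":[0.0025,0,0,0],"yaw":[0,0,0,0]}' |tail -3 && python3 rd.py; done
```

```text
wrist_force: [0.6, 0.3, -2.3]
width: 0.0236
finger_force: 30.0
F [-0.24 -0.14 -1.79] [0.32 0.45 0.57] axial -1.66 G [0.4878 0.0568 0.1865] [ 0.826 -0.564 -0.004]
tip [0.519  0.0359 0.0736] t 15.0167 side [322.54109003 297.35778732]
wrist_force: [0.2, 0.5, -2.2]
width: 0.0234
finger_force: 30.0
F [-0.05 -0.05 -1.87] [0.44 0.34 0.54] axial -1.77 G [0.4883 0.0564 0.1845] [ 0.826 -0.564 -0.004]
tip [0.5195 0.0356 0.0716] t 15.7 side [322.36726882 298.00350777]
```

Converted, 0.002 m / 0.8 = 0.0025, 0.0006 m / 0.8 = 0.0008.

```bash
python3 nudge.py '{"aperture":[0,0,0,0],"dx":[0.0008,0,0,0],"dy":[0,0,0,0],"dz":[0.0025,0,0,0],"yaw":[0,0,0,0]}' | tail -3 && python3 rd.py && python3 nudge.py '{"aperture":[0,0,0,0],"dx":[0.0008,0,0,0],"dy":[0,0,0,0],"dz":[0.0025,0,0,0],"yaw":[0,0,0,0]}' |tail -3 && python3 rd.py
```

```text
wrist_force: [-0.7, -0.0, -0.4]
width: 0.0236
finger_force: 30.0
F [-0.2   0.69 -0.38] [0.51 0.57 0.42] axial -0.18 G [0.4889 0.0562 0.1826] [ 0.826 -0.564 -0.004]
tip [0.5201 0.0353 0.0696] t 16.3833 side [322.14058227 298.61090061]
wrist_force: [0.6, 0.7, 0.2]
width: 0.0232
finger_force: 30.0
F [-0.1   0.52  0.1 ] [0.32 0.49 0.3 ] axial 0.21 G [0.4893 0.0558 0.1805] [ 0.826 -0.564 -0.004]
tip [0.5205 0.0349 0.0676] t 17.0667 side [322.00416276 299.25401504]
```

Converted, 0.002 m / 0.8 = 0.0025, 0.0006 m / 0.8 = 0.0008.

```bash
python3 nudge.py '{"aperture":[0,0,0,0,0],"dx":[0.0008,0.0008,0,0,0],"dy":[0,0,0,0,0],"dz":[0.0025,0.0025,0,0,0],"yaw":[0,0,0,0,0]}' | tail -3 && python3 rd.py
python3 - <<'E'
import cv2,numpy as np
S=cv2.imread("pics/s.png");w=cv2.imread("pics/w.png")
cv2.imwrite("pics/p10.png",np.hstack([cv2.resize(S[255:315,292:352],(480,480),interpolation=cv2.INTER_CUBIC),cv2.resize(w[155:255,293:357],(307,480),interpolation=cv2.INTER_CUBIC)]))
E
```

```text
wrist_force: [-0.4, 0.6, 1.3]
width: 0.0234
finger_force: 30.0
F [-0.33  0.49  0.96] [0.54 0.37 0.61] axial 1.09 G [0.4903 0.0551 0.1765] [ 0.826 -0.564 -0.004]
tip [0.5215 0.0342 0.0636] t 17.8333 side [321.65752056 300.50057344]
```

View pics/p10.png

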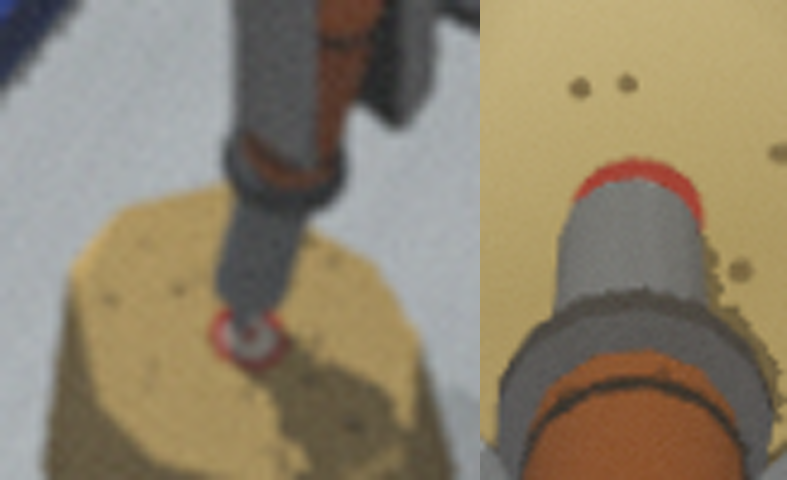

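Side crop: the tip (246,335) sits inside the ring (centre 249,337) with the rock undisturbed. The axial force is about 2.8 N over the free baseline, which matches half in. I hand in.

```bash
python3 -c "
from bench import robot, optics
print(robot.close_job())"
```

```text
the job is handed in; nothing more can be done
None
```

I pressed the pedal to its stop and let it spring back. I then handed in with the penetrometer held inside the red ring, about 0.02 rad off square to the face and the plunger about half in (about 2.8 N); no pass or fail result was shown.

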